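Fill the sowing frame with the box that fits

TASK

Three empty white sowing boxes of different widths wait in a row on the bench. Pick out the one that fits the aluminium sowing frame snugly, neither too wide nor loose, and slide it along the bench into the frame through its open, flared end until it is fully home against the end stop. Do not lift it off the bench or tip it over, and leave the other boxes and everything else standing where they are.

Things in the scene. Friction and masses are not known exactly. Their poses are not given: they have to be found in the camera images.
- box_a: empty open-topped white plastic sowing box, 78 mm wide (its x), 120 mm long (its y), 55 mm high; walls and floor 4 mm thick, upright sides; origin at the centre of its underside
- box_b: empty open-topped white plastic sowing box, 95 mm wide (its x), 120 mm long (its y), 55 mm high; walls and floor 4 mm thick, upright sides; origin at the centre of its underside
- box_c: empty open-topped white plastic sowing box, 112 mm wide (its x), 120 mm long (its y), 55 mm high; walls and floor 4 mm thick, upright sides; origin at the centre of its underside
- frame: aluminium frame screwed to the bench, no floor or top: two guides 35 mm high, 8 mm thick, 102 mm clear between them (its x), 120 mm long (its y); end stop of the same height at +y, inner face 60 mm from the origin; open mouth at -y with flared wings reaching 95 mm from the origin, 145 mm wide. Origin on the bench at the middle of the seat, where the origin of a box fully home lies
- pot_left: terracotta pot with a cactus, 84 mm across, 115 mm high in all, standing beyond the frame; a bystander; origin at its underside
- pot_right: grey plastic pot with a cactus, 76 mm across, 105 mm high in all, standing at the right end of the row of boxes; a bystander; origin at its underside
- tub: empty round grey tub, 90 mm across, 55 mm high, at the right; a bystander; origin at its underside
- spray: white bottle with an orange cap, 64 mm across, 160 mm high, left of the frame; a bystander; origin at its underside
- forceps: steel forceps, 170 mm long, lying on the bench behind the frame; a bystander; origin at its underside

How it is judged:
By the outcome, as a careful person would: the job done as asked, in the order asked, and still so for the second after the job is handed in, with the robot touching nothing.
It also fails if it takes over 64 s, if anything falls off the work surface, if the arm or the gripper's body presses on something with over 40 N, if the wrist force passes 120 N, or if a joint passes its speed limit or range.

ROBOT

A 7-joint arm with a two-finger parallel gripper is mounted at the origin on the work surface. World frame = base frame: x ahead of the robot, y to its left, z up, the work surface at z = 0. Lengths are in m, angles in rad, forces in N, time in s.
With the tool pointing down it reaches from about 0.425 to 0.925 m from the base axis. Payload 6.8 kg.
Tool frame: the origin (TCP) lies at the very end of the fingers, on their centre line; the grasp point (between the pads) lies bot.grip_depth behind it (bot.grip_depth is the distance from the TCP to the grasp point, in m); z points along the fingers, y is the line along which they close (so a half turn about z gives the same grasp; the last joint's range is limited). The gripper opens to 85 mm and grips with 20 to 120 N. Pads are 22 mm wide; open, the fingers measure 114 mm over their backs; the gripper's body (76 mm by 85 mm) begins 54 mm behind the grasp point. The pads swing forward as they close: fully open they stand 13 mm farther back than shut.
Start: joints at [-1.359, 0.477, 0.022, 1.555, -0.011, 1.109, -0.083], TCP at [0.212, 0.641, 0.231] pointing down, gripper open.
Joint ranges: [-2.96, 2.96], [-0.34, 2.1], [-1.41, 1.46], [0.24, 2.44], [-1.37, 4.51], [0.17, 1.92], [-2.96, 2.96]. Speed limits (rad/s): [2.39, 2.39, 3.14, 3.14, 3.14, 3.14, 3.14].

INTERFACE

Orientations are given as a unit quaternion [w, x, y, z].
In Python, from station import bot gives the robot as it stands.
- The arm moves only by the tool send_rows, never from a script. Its arguments are lists of equal length, an entry for each row: "slide": the shift along the tool's x, y, z in mm, a list of three; "roll": the turn about the tool's z in degrees; "claw": the opening, from 0 (shut) to 1 (fully open). A call has exactly 8 rows; each row is the pose to reach, as a shift and turn from the pose commanded when the call began, along the tool's axes at that moment; what a row does not reach only later rows make up. A row lasts 1/12 s, in which the tool goes at most 41.7 mm and 7.16 degrees, less where a joint would pass 70% of its speed; a pose out of reach is approached as far as the arm can. A call with a gripper value outside its range is refused whole. The fingers move at their own pace and stop on an object; "force" is the grip in N (left out, the last holds). Time passes only in rows, so rows that repeat a pose let the fingers close, or fill a call up. It gives the time, the measured TCP pose, the force, the opening and the grip force at its end, in the units of the state.
- bot.get_obs(): the state, without advancing time (a new reading comes with each control period).
- bot.read_camera(name): name is "scene" or "top" or "wrist"; returns the picture (420x560x3 uint8, red, green, blue); there is no depth.
- bot.camera_model(name): a dict with "camera_matrix" (3x3 intrinsics, pixels), "D" ([k1, k2, p1, p2, k3] as OpenCV has them; the pictures are not rectified), "camera_from_world" (4x4, takes a point from world to camera coordinates). Camera axes: x right, y down, z forward; pixel columns grow to the right and rows downward; lengths in m; the calibration is good to about 2 mm. A picture is of the moment at which its call begins: read the wrist's pose just before it. camera_model takes no time and is no camera call; for the wrist camera it gives the pose at the moment of the call.
- bot.hand_in(): hands the job in; it is judged then, once.
The state is a dict: "t": time; "q": joint angles; "joint_vel": joint speeds; "joint_torque": joint torques, N m; "eef_pos": TCP position; "tool_rot": TCP orientation; "contact_force": force on the tool from outside, world axes, zero at the start; "torque": the same for the moment, N m; "gripper_width": opening from 0.0 (shut) to 1.0 (fully open); "grasp_force": force on a finger pad.
Only numpy, scipy, OpenCV 4.12 (cv2) and the standard library are available. Lean on these libraries where they do the work, as an engineer would, in place of code of your own. Each camera call takes 0.05 s, during which the arm holds its last target. There are 200 camera calls.

## Working session

There is one attempt and no reset: what is moved stays moved. The work goes in short steps, Python scripts to look and compute and a tool call to move; the robot and the scene stay as the last step left them, time stands still between calls to the robot, and variables do not carry over. Pictures are saved under pics/ and viewed, at most 13 in all, crops included, and the job is handed in when it is done.

Besides the shell and the picture viewer there is one more tool, called after "Call:" as name(argument=value, ...) on one line, values as JSON. send_rows: Moves the arm, as the interface text tells. Its arguments: {"type":"object","properties":{"slide":{"type":"array","items":{"type":"array","items":{"type":"number"}}},"roll":{"type":"array","items":{"type":"number"}},"claw":{"type":"array","items":{"type":"number"}},"force":{"type":"number"}},"required":["slide","roll","claw"]}

```bash
mkdir -p pics; ls
python3 - <<'E'
from station import bot
import cv2
o=bot.get_obs();print({k:o[k] for k in('t','eef_pos','tool_rot','gripper_width')},bot.grip_depth)
for n in('top','scene'):
    cv2.imwrite(f'pics/{n}0.png',bot.read_camera(n)[:,:,::-1])
    m=bot.camera_model(n);print(m)
E
```

```text
pics
{'t': 0.0, 'eef_pos': array([0.2120263 , 0.64019635, 0.23030728]), 'tool_rot': array([-9.53964804e-05,  1.59242838e-01,  9.87238996e-01, -9.35186050e-04]), 'gripper_width': 0.9950764336008948} 0.0187
{'camera_matrix': array([[462.96925215,   0.        , 272.59218668],
       [  0.        , 462.96925215, 207.68165599],
       [  0.        ,   0.        ,   1.        ]]), 'D': array([-0.06157497,  0.        ,  0.        ,  0.        ,  0.        ]), 'camera_from_world': array([[-1.50716364e-03, -9.99986558e-01,  4.96108592e-03,
        -2.75196315e-03],
       [-9.90876598e-01,  8.24819919e-04, -1.34769757e-01,
         5.68488931e-01],
       [ 1.34763854e-01, -5.11894402e-03, -9.90864522e-01,
         1.43602339e+00],
       [ 0.00000000e+00,  0.00000000e+00,  0.00000000e+00,
         1.00000000e+00]])}
{'camera_matrix': array([[480.53156526,   0.        , 278.36348012],
       [  0.        , 480.53156526, 210.2627296 ],
       [  0.        ,   0.        ,   1.        ]]), 'D': array([0.04415681, 0.        , 0.        , 0.        , 0.        ]), 'camera_from_world': array([[-8.73858672e-01,  4.86180001e-01, -1.67957525e-04,
         5.03089681e-01],
       [ 2.91737719e-01,  5.24092200e-01, -8.00135282e-01,
        -1.12028002e-01],
       [-3.88921747e-01, -6.99254154e-01, -5.99819558e-01,
         1.83014877e+00],
       [ 0.00000000e+00,  0.00000000e+00,  0.00000000e+00,
         1.00000000e+00]])}
```

View pics/top0.png

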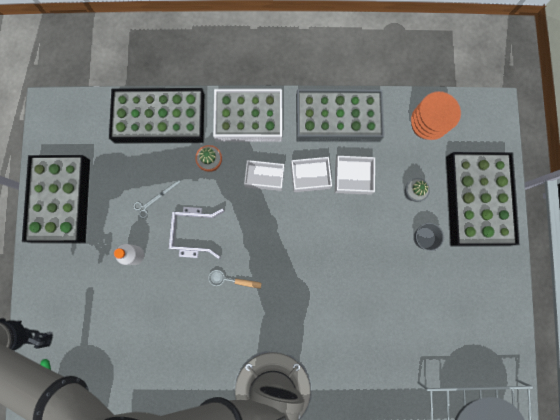

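View pics/scene0.png

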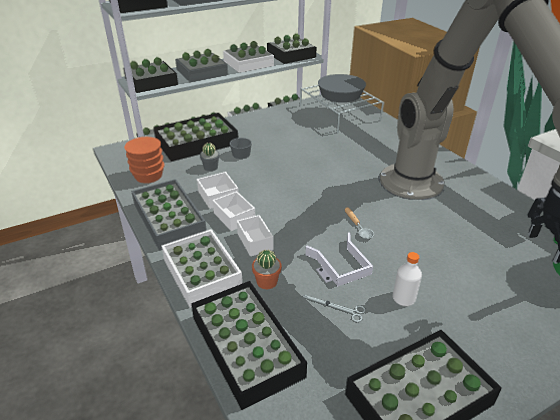

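The top view shows the boxes at about (265,174), (311,174) and (356,174), widening left to right, so the middle one should be box_b. The frame is at about (193,232) with its mouth facing right (-y). The trowel lies near (235,280). Next I measure.

```bash
cat > h.py <<'E'
from station import bot
import numpy as np, cv2
from scipy.spatial.transform import Rotation as R
def ray(n_or_m,px,z):
    m=bot.camera_model(n_or_m) if isinstance(n_or_m,str) else n_or_m
    u=cv2.undistortPoints(np.float64(px).reshape(-1,1,2),m['camera_matrix'],m['D']).reshape(-1,2)
    T=m['camera_from_world'];Rm,t=T[:3,:3],T[:3,3]
    d=np.c_[u,np.ones(len(u))]@Rm; c=-Rm.T@t
    return (c+d*((z-c[2])/d[:,2])[:,None])
def tool(dw):  # world shift (m) -> tool shift mm
    q=bot.get_obs()['tool_rot']; return R.from_quat(q,scalar_first=True).inv().apply(dw)*1000
E
python3 - <<'E'
from h import *
im=cv2.imread('pics/top0.png'); 
c=im[140:300,130:440]; 
cv2.imwrite('pics/crop.png',cv2.resize(im[140:270,160:390],None,fx=3.4,fy=3.4,interpolation=cv2.INTER_CUBIC))
g=im.min(axis=2)
mask=((g>185)*255).astype('uint8'); mask[:150]=0; mask[200:]=0;mask[:,:235]=0;mask[:,400:]=0
for k in cv2.findContours(mask,cv2.RETR_EXTERNAL,cv2.CHAIN_APPROX_NONE)[0]:
    if cv2.contourArea(k)<60: continue
    r=cv2.minAreaRect(k);p=ray('top',cv2.boxPoints(r),.055)
    e=[np.linalg.norm(p[i]-p[i-1])*1000 for i in(1,2)]
    print(r,p.mean(0).round(4),np.round(e),np.round(p[:,:2],3).tolist())
E
```

```text
((265.6036682128906, 174.0670623779297), (33.90248107910156, 24.51580047607422), 6.340191841125488) [0.6743 0.0187 0.055 ] [ 80. 108.] [[0.641, 0.076], [0.72, 0.068], [0.708, -0.039], [0.629, -0.03]]
((311.3606872558594, 172.9672088623047), (29.695720672607422, 37.84394073486328), 84.80557250976562) [ 0.678  -0.1271  0.055 ] [121.  97.] [[0.72, -0.063], [0.732, -0.184], [0.635, -0.191], [0.624, -0.071]]
((355.5, 173.5), (35.0, 37.0), 90.0) [ 0.6764 -0.2682  0.055 ] [119. 114.] [[0.733, -0.21], [0.734, -0.329], [0.619, -0.326], [0.619, -0.208]]
```

View pics/crop.png

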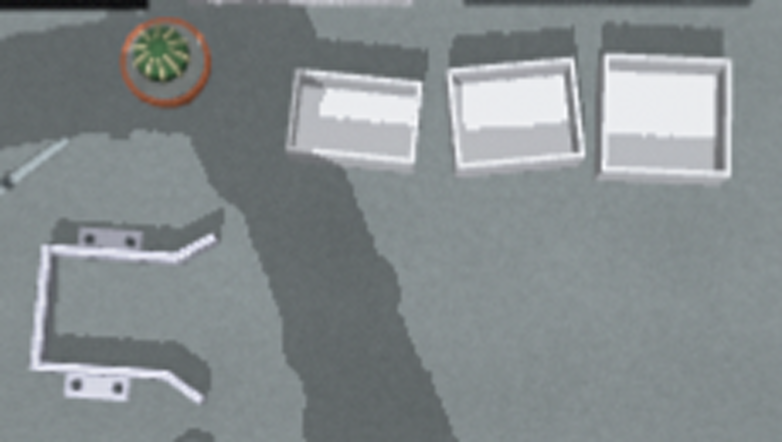

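The crop confirms box_b is the middle box, measured at 121x97 mm, centred at (0.678,-0.127) with yaw about +5.5°. The frame's mouth faces -y, with the frame yawed about -4°. I move the arm over to view it with the wrist camera.

Call:
send_rows(slide=[[-28,-27,-8],[-56,-54,-16],[-84,-81,-24],[-112,-108,-32],[-140,-135,-40],[-168,-162,-48],[-196,-189,-56],[-224,-216,-64]], roll=[3,6,9,12,15,18,21,24], claw=[1,1,1,1,1,1,1,1])

```text
t: 0.77
eef_pos: [0.3573, 0.3632, 0.2954]
tool_rot: [-0.0, 0.362, 0.932, -0.0]
contact_force: [0.5, 0.5, 0.4]
gripper_width: 1.0
grasp_force: 0.0
```

Run:
```python
from h import *
o=bot.get_obs();p=o['eef_pos'];print(o['t'],p,R.from_quat(o['tool_rot'],scalar_first=True).as_matrix().round(3).tolist(),o['q'].round(2))
print(tool(np.array([.55,0.03,.33])-p))
T=bot.camera_model('wrist')['camera_from_world'];print('cam',-T[:3,:3].T@T[:3,3],T[2,:3],T[0,:3])
```

```text
0.7667 [0.35731746 0.36324342 0.29541996] [[-0.738, 0.675, -0.0], [0.675, 0.738, -0.0], [0.0, -0.0, -1.0]] [-1.09  0.14  0.2   1.88 -0.03  1.13 -0.05]
[-367.13801503 -115.69951329  -34.59503459]
cam [0.3085624  0.40763918 0.43721096] [ 0.19506709 -0.17956467 -0.9642123 ] [ 6.76126746e-01  7.36785207e-01 -4.25752621e-04]
```

Call:
send_rows(slide=[[-37,-12,-4],[-73,-23,-8],[-110,-35,-12],[-147,-46,-16],[-184,-58,-20],[-220,-70,-24],[-257,-81,-28],[-294,-93,-32]], roll=[5,10,15,20,25,30,36,42], claw=[1,1,1,1,1,1,1,1])

```text
t: 1.43
eef_pos: [0.512, 0.0969, 0.3274]
tool_rot: [-0.0, 0.673, 0.74, 0.0]
contact_force: [1.0, 1.1, 0.1]
gripper_width: 0.999
grasp_force: 0.0
```

Run:
```python
from h import *
o=bot.get_obs();p=o['eef_pos'];print(o['t'],p,R.from_quat(o['tool_rot'],scalar_first=True).as_matrix().round(3).tolist(),o['joint_vel'].round(3))
m=bot.camera_model('wrist');im=bot.read_camera('wrist')[:,:,::-1]
cv2.imwrite('pics/w1.png',im);np.save('w1.npy',m,allow_pickle=True)
```

```text
1.4333 [0.51203386 0.09685478 0.32744581] [[-0.094, 0.996, -0.0], [0.996, 0.094, 0.0], [0.0, -0.0, -1.0]] [ 0.543  0.264  0.498 -0.337 -0.191  0.135 -0.169]
```

View pics/w1.png

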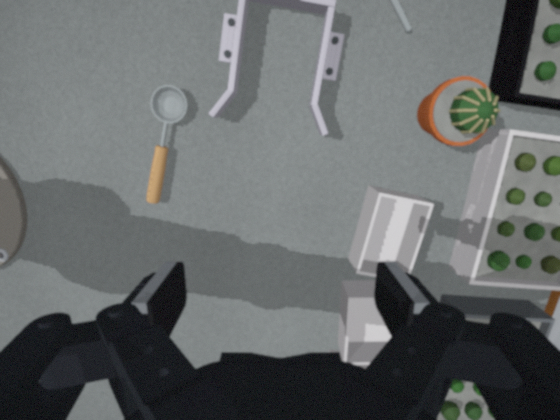

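The wrist view shows the frame with its guides near columns 235 and 325, the mouth facing down at row 100, and the stop at row 2. box_a is at (395,230) and box_b is partly hidden. I zoom on the frame to fit lines.

Run:
```python
import cv2
im=cv2.imread('pics/w1.png')
cv2.imwrite('pics/w1c.png',cv2.resize(im[0:145,200:355],None,fx=4,fy=4,interpolation=cv2.INTER_CUBIC))
```

```text
(no output)
```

View pics/w1c.png

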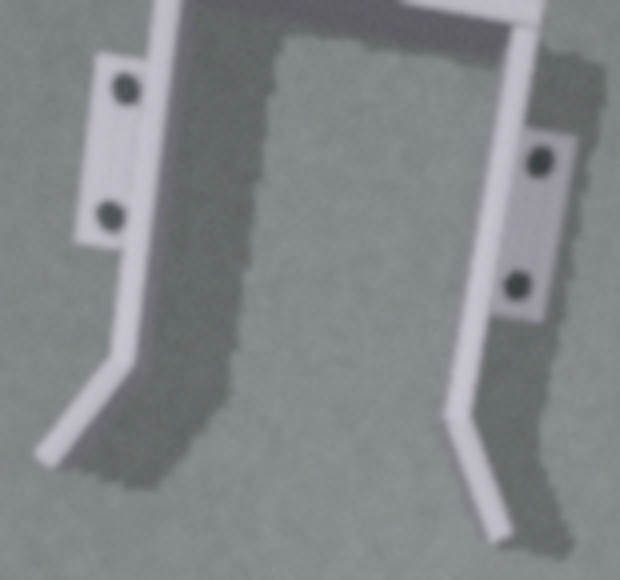

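Run:
```python
from h import *
m=np.load('w1.npy',allow_pickle=True).item()
f=lambda a:ray(m,(np.array(a,float)+.5)/4-.5+[200,0],.035)[:,:2]
L=f([(168,5),(122,352)]);Rr=f([(523,30),(461,405)]);S=f([(400,3),(510,24)])
print(L,Rr,S,sep='\n')
for P in(L,Rr): d=P[0]-P[1];print('yaw',np.degrees(np.arctan2(-d[0],d[1])))
d=(L[0]-L[1])/np.linalg.norm(L[0]-L[1])+(Rr[0]-Rr[1])/np.linalg.norm(Rr[0]-Rr[1]);d/=np.linalg.norm(d);n=np.array([d[1],-d[0]])
a=L@n;b=Rr@n;print('sep',a,b);mid=(a.mean()+b.mean())/2
s=S@d;print('stop',s,'kinks',L[1]@d,Rr[1]@d)
O=mid*n+(s.mean()-.06)*d;print('origin',O,'ydir',d,np.degrees(np.arctan2(-d[0],d[1])))
# cross-check with top camera
g=lambda a:ray('top',np.array(a,float)/3.4+[160,140],.035)[:,:2]
L=g([(48,370),(165,375)]);U=g([(48,250),(175,257)]);print(((L@n).mean()+(U@n).mean())/2-mid,(L@n),(U@n))
```

```text
[[0.44575387 0.30653128]
 [0.43803068 0.20367779]]
[[0.55463837 0.30972727]
 [0.54845587 0.19744075]]
[[0.51628213 0.31351278]
 [0.55045938 0.31100191]]
yaw -4.294238494822054
yaw -3.151526117945059
sep [0.42490989 0.42388136] [0.5333571  0.53447851]
stop [0.34637383 0.34608742] kinks 0.23168967999282714 0.2326358077706799
origin [0.49673078 0.25451456] ydir [0.06493084 0.99788977] -3.722882306383557
-0.005221193417226322 [0.41702995 0.41956302] [0.52902621 0.53012292]
```

Call:
send_rows(slide=[[-38,9,3],[-76,18,6],[-114,27,9],[-152,36,12],[-190,45,15],[-228,54,18],[-266,63,21],[-300,72,24]], roll=[0,0,0,0,0,0,0,0], claw=[1,1,1,1,1,1,1,1])

```text
t: 2.15
eef_pos: [0.613, -0.195, 0.3027]
tool_rot: [-0.0, 0.671, 0.741, -0.0]
contact_force: [0.7, -0.6, -0.3]
gripper_width: 0.999
grasp_force: 0.0
```

Run:
```python
from h import *
o=bot.get_obs();p=o['eef_pos'];print(o['t'],p,R.from_quat(o['tool_rot'],scalar_first=True).as_matrix().round(3).tolist(),o['joint_vel'].round(2))
m=bot.camera_model('wrist');im=bot.read_camera('wrist')[:,:,::-1]
cv2.imwrite('pics/w2.png',im);np.save('w2.npy',m,allow_pickle=True)
```

```text
2.15 [ 0.61301207 -0.19495262  0.30269631] [[-0.099, 0.995, -0.001], [0.995, 0.099, -0.0], [-0.0, -0.001, -1.0]] [ 0.76  0.53 -0.01 -0.59 -0.32  0.15  0.73]
```

View pics/w2.png

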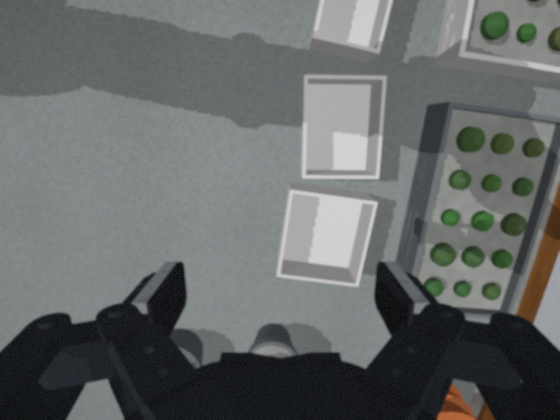

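The box_b rim corners are at about (303,75), (386,76), (380,179) and (303,178). box_c is below it, around (327,238).

Run:
```python
from h import *
m=np.load('w2.npy',allow_pickle=True).item()
for c in([(303,75),(386.5,75.5),(380.5,179),(302.5,178)],[(291,190),(377,200),(359,286),(277,277)]):
    P=ray(m,c,.055)[:,:2];print(P.round(4).tolist(),P.mean(0),[round(np.linalg.norm(P[i]-P[i-1])*1000) for i in range(4)])
    for i,j in((0,3),(1,2)): d=P[i]-P[j];print('yaw',np.degrees(np.arctan2(-d[0],d[1])))
o=bot.get_obs();print(o['t'],o['eef_pos'],R.from_quat(o['tool_rot'],scalar_first=True).as_matrix().round(3).tolist())
W=(ray(m,[(303,126.5)],.055)[0]);print(W)
```

```text
[[0.6275, -0.0711], [0.7232, -0.0613], [0.7368, -0.1809], [0.6405, -0.1894]] [ 0.68202348 -0.1256799 ] [119, 96, 120, 97]
yaw 6.265248221264524
yaw 6.506349290420076
[[0.628, -0.2057], [0.7372, -0.2077], [0.7344, -0.3286], [0.622, -0.3257]] [ 0.68039537 -0.2669484 ] [120, 109, 121, 112]
yaw -2.86958378638454
yaw -1.3343375846770968
2.2 [ 0.61289028 -0.2026146   0.30209152] [[-0.092, 0.996, -0.001], [0.996, 0.092, -0.006], [-0.006, -0.001, -1.0]]
[ 0.63405621 -0.12819486  0.055     ]
```

Call:
send_rows(slide=[[14,6,30],[28,12,60],[42,18,90],[56,24,120],[70,30,150],[70,30,180],[70,30,180],[70,30,180]], roll=[-1,-1,-1,-1,-1,-1,-1,-1], claw=[0.7,0.7,0.7,0.7,0.7,0.7,0.7,0.7])

```text
t: 2.87
eef_pos: [0.6346, -0.1199, 0.1221]
tool_rot: [-0.001, 0.665, 0.747, -0.001]
contact_force: [0.4, -1.1, 0.5]
gripper_width: 0.699
grasp_force: 0.0
```

Run:
```python
from h import *
o=bot.get_obs();p=o['eef_pos'];M=R.from_quat(o['tool_rot'],scalar_first=True).as_matrix()
print(o['t'],p,M.round(3).tolist(),o['joint_vel'].round(2),o['gripper_width'],np.degrees(np.arctan2(M[1,1],M[0,1])))
print(tool(np.array([.636,-.130,.022])-p))
```

```text
2.8667 [ 0.63458668 -0.11994605  0.12205193] [[-0.117, 0.993, -0.004], [0.993, 0.117, -0.0], [0.0, -0.004, -1.0]] [ 0.01 -0.05  0.04 -0.05  0.01  0.01 -0.  ] 0.6985642424450429 6.696573530143981
[-10.1833243    0.6320704  100.04683276]
```

Call:
send_rows(slide=[[-10,1,15],[-10,1,40],[-10,1,65],[-10,1,85],[-10,1,100],[-10,1,100],[-10,1,100],[-10,1,100]], roll=[0,0,0,0,0,0,0,0], claw=[0.7,0.7,0.7,0.7,0.7,0.7,0.7,0.7])

```text
t: 3.53
eef_pos: [0.6393, -0.1309, 0.025]
tool_rot: [0.001, 0.665, 0.747, 0.001]
contact_force: [-0.5, -0.3, -0.4]
gripper_width: 0.699
grasp_force: 0.0
```

Call:
send_rows(slide=[[0,0,0],[0,0,0],[0,0,0],[0,0,0],[0,0,0],[0,0,0],[0,0,0],[0,0,0]], roll=[0,0,0,0,0,0,0,0], claw=[0.5,0.4,0.3,0.2,0.1,0,0,0], force=25)

```text
t: 4.2
eef_pos: [0.6379, -0.1302, 0.0235]
tool_rot: [-0.0, 0.665, 0.747, -0.0]
contact_force: [-2.2, -0.5, 4.3]
gripper_width: 0.046
grasp_force: 25.9
```

Call:
send_rows(slide=[[1,-8,0],[3,-24,0],[5,-42,0],[7,-60,0],[9,-78,0],[11,-96,0],[13,-112,0],[13,-112,0]], roll=[0,0,0,0,0,0,0,0], claw=[0,0,0,0,0,0,0,0])

```text
t: 4.87
eef_pos: [0.5222, -0.1301, 0.0234]
tool_rot: [-0.001, 0.665, 0.747, -0.0]
contact_force: [-4.8, -0.6, 4.0]
gripper_width: 0.045
grasp_force: 26.0
```

Call:
send_rows(slide=[[5,-10,0],[10,-20,0],[15,-30,0],[20,-40,0],[25,-50,0],[30,-60,0],[33,-70,0],[33,-70,0]], roll=[1,3,5,6,7,9,10,10], claw=[0,0,0,0,0,0,0,0])

```text
t: 5.53
eef_pos: [0.4507, -0.1049, 0.0234]
tool_rot: [-0.0, 0.727, 0.686, -0.0]
contact_force: [-3.7, 0.5, 6.9]
gripper_width: 0.04
grasp_force: 26.4
```

Call:
send_rows(slide=[[0,0,0],[0,0,0],[0,0,0],[0,0,-30],[0,0,-60],[0,0,-90],[0,0,-120],[0,0,-140]], roll=[0,0,0,0,0,0,0,0], claw=[0.2,0.4,0.5,0.5,0.5,0.5,0.5,0.5])

```text
t: 6.2
eef_pos: [0.4529, -0.1062, 0.1656]
tool_rot: [0.001, 0.727, 0.686, 0.001]
contact_force: [1.0, -0.2, 0.1]
gripper_width: 0.5
grasp_force: 0.0
```

Run:
```python
from h import *
o=bot.get_obs();p=o['eef_pos'];M=R.from_quat(o['tool_rot'],scalar_first=True).as_matrix()
print(o['t'],p,M.round(3).tolist(),o['q'].round(2),o['gripper_width'],np.degrees(np.arctan2(M[1,1],M[0,1])))
```

```text
6.2 [ 0.45286225 -0.10615747  0.16560549] [[0.059, 0.998, 0.002], [0.998, -0.059, -0.0], [-0.0, 0.002, -1.0]] [-0.53  0.26  0.74  2.15 -0.24  0.81  0.29] 0.4996226122686767 -3.3543910475542473
```

Call:
send_rows(slide=[[-8,6,-10],[-16,12,-20],[-24,18,-30],[-32,24,-40],[-40,30,-50],[-48,36,-60],[-56,42,-70],[-58,43,-80]], roll=[-7,-14,-21,-28,-35,-42,-49,-54], claw=[0.6,0.6,0.6,0.6,0.6,0.6,0.6,0.6])

```text
t: 6.87
eef_pos: [0.4922, -0.1675, 0.2439]
tool_rot: [0.0, 0.334, 0.942, -0.0]
contact_force: [0.1, 0.1, -0.2]
gripper_width: 0.603
grasp_force: 0.0
```

Call:
send_rows(slide=[[0,0,0],[0,0,0],[0,0,0],[0,0,0],[0,0,0],[0,0,0],[0,0,0],[0,0,0]], roll=[-7,-14,-21,-28,-35,-36,-36,-36], claw=[0.6,0.6,0.6,0.6,0.6,0.6,0.6,0.6])

```text
t: 7.53
eef_pos: [0.4915, -0.1661, 0.2432]
tool_rot: [-0.0, 0.031, 1.0, -0.0]
contact_force: [1.1, 0.9, 0.0]
gripper_width: 0.597
grasp_force: 0.0
```

Run:
```python
from h import *
o=bot.get_obs();p=o['eef_pos'];M=R.from_quat(o['tool_rot'],scalar_first=True).as_matrix()
print(o['t'],p,M.round(3).tolist(),o['q'].round(2),o['joint_vel'].round(2),np.degrees(np.arctan2(M[1,1],M[0,1])))
m=bot.camera_model('wrist');im=bot.read_camera('wrist')[:,:,::-1]
cv2.imwrite('pics/w3.png',im);np.save('w3.npy',m,allow_pickle=True)
```

```text
7.5333 [ 0.49152958 -0.16606131  0.24320836] [[-0.998, 0.062, -0.0], [0.062, 0.998, -0.0], [0.0, -0.0, -1.0]] [-0.21  0.22  0.49  1.94 -0.12  1.02  1.84] [-0.01 -0.    0.    0.   -0.    0.    0.01] 86.47091831940115
```

View pics/w3.png

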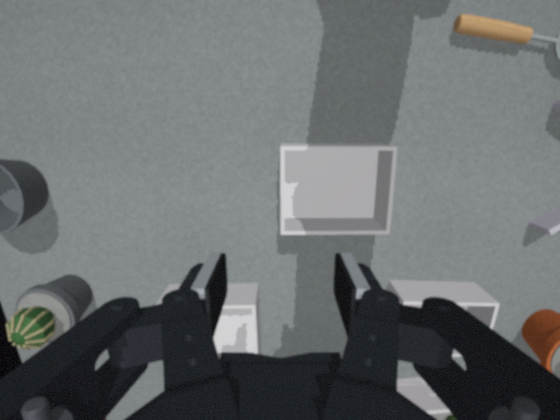

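The dragged box_b sits with its rim corners at (279,145), (397,146), (391,235) and (280,235). Its -y wall is on the left, and the neighbours are undisturbed.

Run:
```python
from h import *
m=np.load('w3.npy',allow_pickle=True).item()
P=ray(m,[(279,145),(397,145.5),(391,235.5),(279.5,235)],.055)[:,:2]
print(P.round(4).tolist(),P.mean(0),[round(np.linalg.norm(P[i]-P[i-1])*1000) for i in range(4)])
c=P.mean(0);d=P[1]+P[2]-P[0]-P[3];d/=np.linalg.norm(d);print('yaw',np.degrees(np.arctan2(-d[0],d[1])))
w=c-.058*d;print('wall',w,tool(np.r_[w,.022]-bot.get_obs()['eef_pos']))
```

```text
[[0.4448, -0.1652], [0.4524, -0.0446], [0.5498, -0.0482], [0.5413, -0.1708]] [ 0.49707916 -0.10717368] [97, 121, 97, 123]
yaw -3.77342456265951
wall [ 0.49326211 -0.16504794] [ -1.74274113   1.0255324  221.20024111]
```

Call:
send_rows(slide=[[-2,1,35],[-2,1,70],[-2,1,105],[-2,1,140],[-2,1,175],[-2,1,205],[-2,1,221],[-2,1,221]], roll=[0,0,0,0,0,0,0,0], claw=[0.6,0.6,0.6,0.6,0.6,0.6,0.6,0.6])

```text
t: 8.25
eef_pos: [0.4911, -0.1643, 0.019]
tool_rot: [-0.003, 0.03, 1.0, 0.0]
contact_force: [-0.3, 0.5, 0.5]
gripper_width: 0.596
grasp_force: 0.0
```

Call:
send_rows(slide=[[0,0,0],[0,0,0],[0,0,0],[0,0,0],[0,0,0],[0,0,0],[0,0,0],[0,0,0]], roll=[0,0,0,0,0,0,0,0], claw=[0.5,0.4,0.3,0.2,0.1,0,0,0], force=25)

```text
t: 8.92
eef_pos: [0.4943, -0.1646, 0.0233]
tool_rot: [0.001, 0.029, 1.0, 0.0]
contact_force: [-0.8, 2.5, 7.6]
gripper_width: 0.038
grasp_force: 30.1
```

Run:
```python
from h import *
o=bot.get_obs();p=o['eef_pos'];print(o['t'],p,o['gripper_width'],o['contact_force'])
O=np.array([.4967,.2545]);d=np.array([.0649,.9979])
for s in(-.2,-.1,0):
    print(s,O+d*s,tool(np.r_[O+d*(s-.058),p[2]]-p))
```

```text
8.9167 [ 0.49431287 -0.16464249  0.02328034] 0.037549252033549745 [-0.78134916  2.54535255  7.59828924]
-0.2 [0.48372 0.05492] [2.36973245e+01 1.60581345e+02 7.20324100e-02]
-0.1 [0.49021 0.15471] [2.29978233e+01 2.60579697e+02 1.39920579e-01]
0 [0.4967 0.2545] [2.22983222e+01 3.60578048e+02 2.07808748e-01]
```

Call:
send_rows(slide=[[2,12,0],[5,36,0],[9,62,0],[13,90,0],[17,118,0],[21,146,0],[23,166,0],[24,170,0]], roll=[0,0,0,0,0,0,0,0], claw=[0,0,0,0,0,0,0,0])

```text
t: 9.58
eef_pos: [0.4807, 0.0089, 0.0233]
tool_rot: [0.002, 0.027, 1.0, 0.0]
contact_force: [2.0, -5.4, 5.0]
gripper_width: 0.043
grasp_force: 29.8
```

Call:
send_rows(slide=[[0,0,0],[0,0,0],[0,0,0],[0,0,0],[0,0,0],[0,0,0],[0,0,0],[0,0,0]], roll=[0,0,0,0,0,0,0,0], claw=[0,0,0,0,0,0,0,0])

```text
t: 10.25
eef_pos: [0.4807, 0.0088, 0.0233]
tool_rot: [0.001, 0.028, 1.0, 0.001]
contact_force: [-0.3, 4.7, 7.9]
gripper_width: 0.039
grasp_force: 30.1
```

Run:
```python
from h import *
o=bot.get_obs();p=o['eef_pos'];print(o['t'],p,o['gripper_width'],o['contact_force'])
m=bot.camera_model('wrist');im=bot.read_camera('wrist')[:,:,::-1];t=bot.read_camera('top')[:,:,::-1]
np.save('w4.npy',m,allow_pickle=True)
c=cv2.resize(t[175:295,150:290],None,fx=4,fy=4,interpolation=cv2.INTER_CUBIC)
cv2.imwrite('pics/t4.png',c);cv2.imwrite('pics/w4.png',im)
```

```text
10.25 [0.48069988 0.00883275 0.02326203] 0.03918624520466982 [-0.28781882  4.67757012  7.93118124]
```

View pics/w4.png

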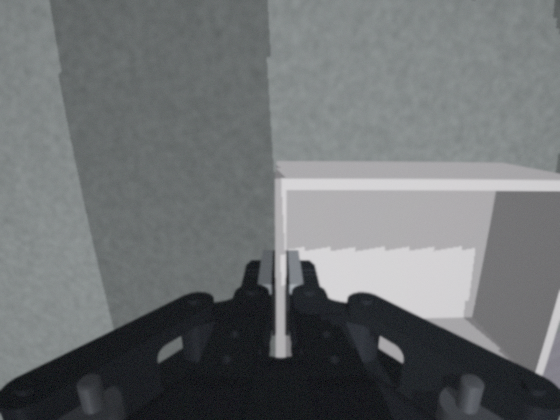

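View pics/t4.png

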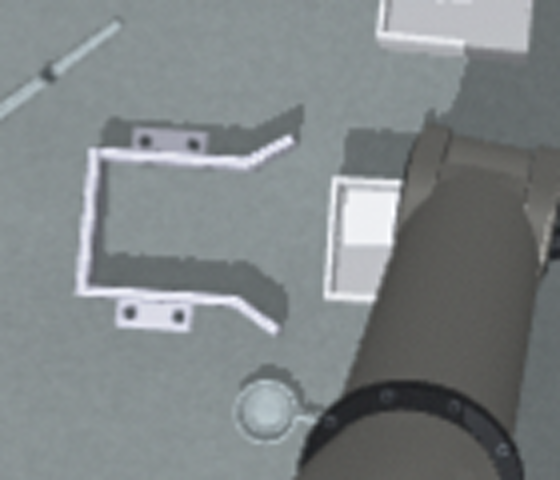

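The top crop shows the box front corners at about (332,177) and (326,299). The guides run (95,153)-(247,161) and (82,292)-(237,299). I check the relative lateral offset using this camera alone.

Run:
```python
from h import *
f=lambda a,z:ray('top',(np.array(a,float)+.5)/4-.5+[150,175],z)[:,:2]
U=f([(95,153),(247,161)],.035);L=f([(82,292),(237,299)],.035);B=f([(331,176),(325,300)],.055)
d=U[0]-U[1]+L[0]-L[1];d/=np.linalg.norm(d);n=np.array([d[1],-d[0]])
print('yaw frame',np.degrees(np.arctan2(-d[0],d[1])),'sep',(U@n-L@n), 'box w',(B[0]-B[1])@n)
e=B[0]-B[1];print('box yaw',np.degrees(np.arctan2(e[1],e[0])))
for dd in(d,np.array([.0649,.9979])):
    n=np.array([dd[1],-dd[0]])
    print('n offset box-frame',B.mean(0)@n-((U@n).mean()+(L@n).mean())/2,B@n,U@n,L@n)
```

```text
yaw frame -2.7933866635213227 sep [0.11099025 0.10986522] box w 0.09713814626670957
box yaw -2.206295119563825
n offset box-frame -0.004576950829779325 [0.52505292 0.42791477] [0.53655592 0.53599341] [0.42556567 0.42612818]
n offset box-frame -0.0024469187273331583 [0.52258037 0.42547028] [0.53098549 0.5323965 ] [0.41997605 0.42253093]
```

Call:
send_rows(slide=[[-1,5,0],[-2,15,0],[-2,28,0],[-2,42,0],[-2,56,0],[-2,68,0],[-2,75,0],[-2,75,0]], roll=[0,0,0,0,0,0,0,0], claw=[0,0,0,0,0,0,0,0])

```text
t: 11.02
eef_pos: [0.4866, 0.0814, 0.0232]
tool_rot: [0.001, 0.029, 1.0, -0.0]
contact_force: [0.3, -2.0, 9.1]
gripper_width: 0.038
grasp_force: 30.4
```

Call:
send_rows(slide=[[0,4,0],[0,8,0],[0,13,0],[0,18,0],[0,23,0],[0,27,0],[0,30,0],[0,30,0]], roll=[0,0,0,0,0,0,0,0], claw=[0,0,0,0,0,0,0,0])

```text
t: 11.68
eef_pos: [0.4881, 0.1094, 0.0233]
tool_rot: [0.001, 0.03, 1.0, -0.001]
contact_force: [-0.1, -6.7, 9.7]
gripper_width: 0.04
grasp_force: 30.6
```

Run:
```python
from h import *
o=bot.get_obs();p=o['eef_pos'];print(o['t'],p,o['gripper_width'],o['contact_force'],o['torque'],o['tool_rot'])
t=bot.read_camera('top')[:,:,::-1]
c=cv2.resize(t[190:280,150:290],None,fx=5,fy=5,interpolation=cv2.INTER_CUBIC)
cv2.imwrite('pics/t5.png',c)
```

```text
11.6833 [0.48814915 0.10942088 0.02326118] 0.03981593344257029 [-0.1117522  -6.72081182  9.74677803] [-1.32527681  0.09452683  0.0237551 ] [ 9.14002021e-04  2.98715209e-02  9.99553110e-01 -6.60651551e-04]
```

View pics/t5.png

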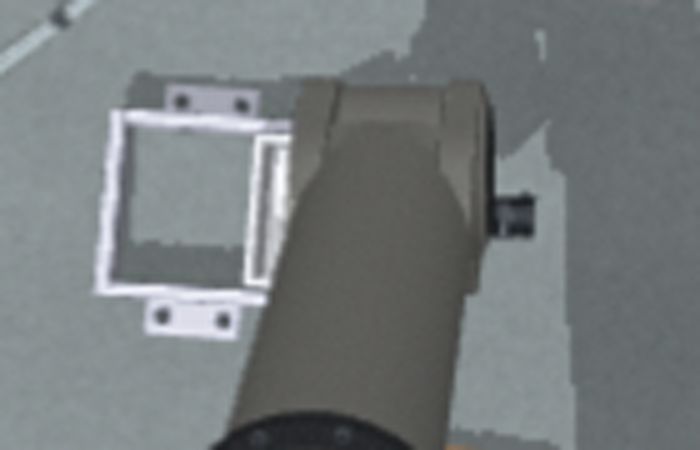

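The box front is between the guides: edge from (257,136) to (248,285), guide inner faces at about 128 and 290. There is no lateral force, so I continue.

Call:
send_rows(slide=[[0,7,0],[0,17,0],[0,28,0],[0,40,0],[0,52,0],[0,64,0],[0,72,0],[0,75,0]], roll=[0,0,0,0,0,0,0,0], claw=[0,0,0,0,0,0,0,0])

```text
t: 12.4
eef_pos: [0.4925, 0.1848, 0.0233]
tool_rot: [0.001, 0.029, 1.0, -0.001]
contact_force: [-1.2, -11.2, 12.6]
gripper_width: 0.041
grasp_force: 30.9
```

Call:
send_rows(slide=[[0,1,0],[0,2,0],[0,3,0],[0,4,0],[0,5,0],[0,6,0],[0,7,0],[0,8,0]], roll=[0,0,0,0,0,0,0,0], claw=[0,0,0,0,0,0,0,0])

```text
t: 13.07
eef_pos: [0.4928, 0.1909, 0.0233]
tool_rot: [0.001, 0.03, 1.0, -0.001]
contact_force: [-0.4, -9.9, 12.0]
gripper_width: 0.045
grasp_force: 30.8
```

Call:
send_rows(slide=[[0,1,0],[0,2,0],[0,3,0],[0,4,0],[0,4,0],[0,4,0],[0,4,0],[0,4,0]], roll=[0,0,0,0,0,0,0,0], claw=[0,0,0,0,0,0,0,0])

```text
t: 13.73
eef_pos: [0.4931, 0.1952, 0.0233]
tool_rot: [0.001, 0.03, 1.0, -0.001]
contact_force: [-1.1, -9.5, 10.9]
gripper_width: 0.041
grasp_force: 30.7
```

Call:
send_rows(slide=[[0,0.5,0],[0,1,0],[0,1.5,0],[0,2,0],[0,2,0],[0,2,0],[0,2,0],[0,2,0]], roll=[0,0,0,0,0,0,0,0], claw=[0,0,0,0,0,0,0,0])

```text
t: 14.4
eef_pos: [0.4932, 0.197, 0.0233]
tool_rot: [0.001, 0.03, 1.0, -0.001]
contact_force: [-0.6, -9.2, 11.8]
gripper_width: 0.043
grasp_force: 30.8
```

Call:
send_rows(slide=[[0,0.5,0],[0,1,0],[0,1.5,0],[0,2,0],[0,2,0],[0,2,0],[0,2,0],[0,2,0]], roll=[0,0,0,0,0,0,0,0], claw=[0,0,0,0,0,0,0,0])

```text
t: 15.07
eef_pos: [0.4932, 0.1983, 0.0233]
tool_rot: [0.0, 0.031, 1.0, -0.001]
contact_force: [-0.2, -11.7, 13.0]
gripper_width: 0.036
grasp_force: 30.9
```

Call:
send_rows(slide=[[0,0.5,0],[0,1,0],[0,1.5,0],[0,2,0],[0,2,0],[0,2,0],[0,2,0],[0,2,0]], roll=[0,0,0,0,0,0,0,0], claw=[0,0,0,0,0,0,0,0])

```text
t: 15.73
eef_pos: [0.4932, 0.1982, 0.0233]
tool_rot: [0.0, 0.031, 1.0, -0.002]
contact_force: [-1.6, -14.9, 15.5]
gripper_width: 0.041
grasp_force: 31.2
```

Call:
send_rows(slide=[[0,0.5,0],[0,1,0],[0,1.5,0],[0,2,0],[0,2,0],[0,2,0],[0,2,0],[0,2,0]], roll=[0,0,0,0,0,0,0,0], claw=[0,0,0,0,0,0,0,0])

```text
t: 16.4
eef_pos: [0.4932, 0.1983, 0.0233]
tool_rot: [-0.0, 0.032, 0.999, -0.003]
contact_force: [-2.7, -21.6, 17.3]
gripper_width: 0.041
grasp_force: 32.1
```

Call:
send_rows(slide=[[0,-2,0],[0,-3.5,0],[0,-3.5,0],[0,-3.5,0],[0,-3.5,0],[0,-3.5,0],[0,-3.5,0],[0,-3.5,0]], roll=[0,0,0,0,0,0,0,0], claw=[0,0,0,0.1,0.2,0.3,0.4,0.4])

```text
t: 17.07
eef_pos: [0.4925, 0.203, 0.0222]
tool_rot: [-0.0, 0.028, 1.0, 0.0]
contact_force: [0.9, -0.6, 0.2]
gripper_width: 0.399
grasp_force: 0.0
```

Call:
send_rows(slide=[[0,0,0],[0,0,-10],[0,0,-35],[0,0,-70],[0,0,-105],[0,0,-140],[0,0,-170],[0,0,-190]], roll=[0,0,0,0,0,0,0,0], claw=[0.4,0.4,0.4,0.4,0.4,0.4,0.4,0.4])

```text
t: 17.73
eef_pos: [0.4939, 0.2023, 0.2162]
tool_rot: [0.002, 0.029, 1.0, 0.001]
contact_force: [0.6, 0.4, 0.2]
gripper_width: 0.396
grasp_force: 0.0
```

Call:
send_rows(slide=[[0,-30,0],[0,-60,0],[0,-95,0],[0,-130,0],[0,-165,0],[0,-200,0],[0,-220,0],[0,-220,0]], roll=[0,0,0,0,0,0,0,0], claw=[0.4,0.4,0.4,0.4,0.4,0.4,0.4,0.4])

```text
t: 18.4
eef_pos: [0.4793, -0.0227, 0.2131]
tool_rot: [0.0, 0.033, 0.999, -0.0]
contact_force: [0.2, 0.7, -0.3]
gripper_width: 0.4
grasp_force: 0.0
```

Run:
```python
from h import *
t=bot.read_camera('top')[:,:,::-1]
c=cv2.resize(t[140:290,130:400],None,fx=2.9,fy=2.9,interpolation=cv2.INTER_CUBIC)
cv2.imwrite('pics/t6.png',c); print(bot.get_obs()['t'],c.shape)
```

```text
18.45 (435, 783, 3)
```

View pics/t6.png

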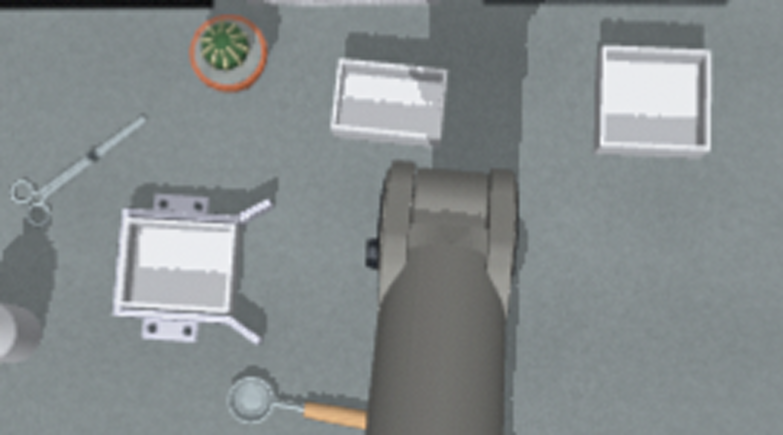

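The box sits between the guides and flush against the end stop, with its rim spanning about (122,215) to (237,313). The other items are unmoved.

```bash
python3 -c "
from station import bot
print(bot.hand_in())"
```

```text
the job is handed in; nothing more can be done
None
```

I slid box_b (95 mm) along the bench into the frame until it met the end stop, then handed the job in; the last top view shows the two other boxes and the items around the frame where they were.

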